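# Hook the return spring of a switch trainer onto its post with a spring puller

## Robot

A 6-joint arm with a two-finger parallel gripper is mounted at the origin on the work surface. World frame = base frame: x ahead of the robot, y to its left, z up, the work surface at z = 0. Lengths are in m, angles in degrees, forces in N, time in s.
With the tool pointing down it reaches from about 0.4 to 0.825 m from the base axis. Payload 7 kg.
Tool frame: the origin (TCP) lies at the very end of the fingers, on their centre line; the grasp point (between the pads) lies 19 mm behind it (ctrl.hold_point_z is the distance from the TCP to the grasp point, in m); z points along the fingers, y is the line along which they close (so a half turn about z gives the same grasp; the last joint's range is limited). The gripper opens to 88 mm and grips with 3 to 60 N. Pads are 19 mm wide; open, the fingers measure 130 mm over their backs; the gripper's body (78 mm by 193 mm) begins 47 mm behind the grasp point.
Start: joints at [89.273, 20.546, 0.682, 0, -70.136, -16.507], TCP at [0.2, 0.645, 0.227] pointing down, gripper open.
Joint ranges: [-176.03, 176.03], [-82.01, 121.73], [-58.28, 71.71], [-173.87, 95.51], [-174.79, -0.11], [-173.66, 173.66]. Speed limits (degrees/s): [136.94, 136.94, 172.46, 180, 180, 180].

## Interface

Orientations are given as [roll, pitch, yaw] about the fixed x, y, z axes, in that order (R = Rz(yaw) Ry(pitch) Rx(roll)).
In Python, from plant import sensors, viewer, workorder, ctrl gives the robot as it stands.
- The arm moves only by the shell command python3 -m pendant 'ROWS'. ROWS is JSON, a list of rows, each a list of 3 entries, a list of its own where there are three numbers: the opening, from -1 (shut) to 1 (fully open), so that 0 is half open, then the shift along the tool's x, y, z in m, then the turn, a rotation vector about the tool's x, y, z in degrees. A call has 1 to 10 rows; each row is the pose to reach, as a shift and turn from the pose commanded when the call began, along the tool's axes at that moment; what a row does not reach only later rows make up. A row lasts 1/12 s, in which the tool goes at most 41.7 mm and 7.16 degrees, less where a joint would pass 70% of its speed; a pose out of reach is approached as far as the arm can. A call with a gripper value outside its range is refused whole. The fingers move at their own pace and stop on an object; the grip force is fixed at half the most. Time passes only in rows, so rows that repeat a pose let the fingers close. It gives the time, the measured TCP pose, the force, the opening and the grip force at its end, in the units of the state.
- sensors.get_obs(): the state, without advancing time (a new reading comes with each control period).
- viewer.snapshot(name): name is "scene" or "side" or "wrist"; returns the picture (420x560x3 uint8, red, green, blue); there is no depth.
- viewer.camera_params(name): a dict with "fx", "fy", "cx", "cy" (pixels), "extrinsics" (4x4, takes a point from world to camera coordinates). Camera axes: x right, y up, looking along -z (the intrinsics and any distortion apply to the point x, -y, -z); pixel columns grow to the right and rows downward; lengths in m; the calibration is good to about 2 mm. A picture is of the moment at which its call begins: read the wrist's pose just before it. camera_params takes no time and is no camera call; for the wrist camera it gives the pose at the moment of the call.
- workorder.close_job(): hands the job in; it is judged then, once.
The state is a dict: "clock": time; "joint_pos": joint angles; "qvel": joint speeds; "tau": joint torques, N m; "tool_pos": TCP position; "orientation": TCP orientation; "force": force on the tool from outside, world axes, zero at the start; "moment": the same for the moment, N m; "opening": finger opening in m; "gripper_force": force on a finger pad.
Only numpy, scipy, OpenCV 4.12 (cv2) and the standard library are available. Lean on these libraries where they do the work, as an engineer would, in place of code of your own. Each camera call takes 0.05 s, during which the arm holds its last target. There are 200 camera calls.

## Task

Take the orange spring puller out of its blue stand and use it, not the fingers, to hang the loose return spring on the switch trainer board: catch the yellow eye at the spring's end with the puller's button tip, stretch the spring past the brass anchor post, swing the hook round behind the post and ease it back until the post carries the pull. Never stretch the spring by more than 45 mm, never let it snap back, and use only light force (under 15 N). Then lift the tip out of the slack eye, put the puller back upright and fully down in its stand, let go, and leave everything else where it is.

Things in the scene. Friction and masses are not known exactly. Their poses are not given: they have to be found in the camera images.
- board: Plywood trainer board, 220 x 145 x 12 mm, fixed to the table. Origin: on the table under the spring's pivot; z up, +x runs from the pivot to the anchor post, y to the left of that. It reaches from x -60 to 160 mm, y -45 to 100 mm; a grey switch housing, 75 mm tall, stands at x -57 to -17 mm.
- slot (a point): Middle of the anchor post's adjusting slot, at the height of the spring (36 mm above the table), 122 mm from the pivot on the board's x. The post, an upright brass pin 6 mm in diameter, its top 48.5 mm above the table, is clamped at y = 0, up to 10 mm from this point either way along the board's x: where differs each time and is not reported, so feel for it (or see it).
- pivot (a point): The spring's fixed end, a swivel on the board, 36 mm above the table. Spring and hook swing freely and level about it, from -0.12 to 1.0 rad; 0 is the line to the post, positive towards the board's +y, and at the start it is 0.4 to 0.75. They cannot tilt or lift. Over its swing the spring is 13 mm thick.
- hook: Moving end of the spring. Origin: centre of its yellow pull eye, 36 mm above the table; x points outwards along the spring. The eye is a level ring of 3.5 mm wire, opening 17 mm, board surface 24 mm below. Unstretched it is 115 mm from the pivot. Pull: 0.25 N per mm of stretch (9.75 N at 39 mm). Most stretch allowed 45 mm (eye 160 mm from the pivot).
- hook_seat (a point): The post's centre when hung: in the bend of the hook, 14.75 mm inward of the eye's centre. The hook is a C of 3.5 mm wire between coil and eye, mouth towards its -y (it meets the post as it swings from + to 0 rad). The post can enter when its centre is 19.5 to 45 mm inward of the eye's centre: 37 to 41 mm of stretch does for any place of the post. Hung, the eye is 127 to 147 mm from the pivot.
- puller_grip (a point): Centre of the puller's orange handle, a 22 x 22 mm square upright bar, 56 mm long (28 mm above and below this point), gripped from above. z up along the tool, x and y across the handle's flat sides. Below it: a round black guard, 36 mm in diameter, underside 34 mm below this point; a steel pin 4 mm in diameter; a button tip. About 0.12 kg.
- puller_tip (a point): Middle of the puller's button tip (11 mm in diameter, round below, flat on top 2 mm above this point), on the axis 66.5 mm below puller_grip. It passes the eye with 3 mm to spare all round. Below the eye and loaded, the pin lies against the eye's wall, 6.5 mm off centre, and the button is caught under the wire; it lifts out only when slack and within 3 mm of the eye's centre.
- stand_mouth (a point): Centre of the round hole, 20 mm in diameter, 45 mm deep, in the top of the blue stand, a fixed block 60 x 60 x 50 mm; the point is on its top face, axes along the block's sides. The puller stands in it, guard flat on the top face (puller_grip 84 mm above the table), handle sides parallel to the block's.
- screwdriver: Loose screwdriver, blue handle, 180 mm long, lying on the table (bystander). Origin: middle, on the table.
- breaker: Loose white circuit breaker, 75 x 36 x 85 mm (bystander). Origin: centre of its underside.
- screw_jar: Loose clear jar with a black cap, 56 mm across, 60 mm tall (bystander). Origin: centre of its underside.
- tape_roll: Loose roll of green tape, 70 mm across, 19 mm tall (bystander). Origin: centre of its underside.
- socket_box: Loose round blue socket box, 68 mm across, 45 mm tall, open at the top (bystander). Origin: centre of its underside.
- pliers: Loose pliers with blue handles, about 160 mm long (bystander). Origin: on the table near their joint.
Things that resemble listed ones, but are neither listed nor needed, are in the scene too. Leave any purple or turquoise look-alike of the part that bears stand_mouth alone.

How it is judged:
By the outcome, as a careful person would: the job done as asked, in the order asked, and still so for the second after the job is handed in, with the robot touching nothing.
It also fails if it takes over 72 s, if anything falls off the work surface, if the arm or the gripper's body presses on something with over 40 N, if the wrist force passes 120 N, or if a joint passes its speed limit or range.

## Working session

There is one attempt and no reset: what is moved stays moved. The work goes in short steps, Python scripts to look and compute and a shell command to move; the robot and the scene stay as the last step left them, time stands still between calls to the robot, and variables do not carry over. Pictures are saved under pics/ and viewed, at most 11 in all, crops included, and the job is handed in when it is done.

```bash
ls; mkdir -p pics
python3 - <<'E'
from plant import sensors, viewer, workorder, ctrl
import cv2,numpy as np
o=sensors.get_obs();print({k:np.round(v,4).tolist() for k,v in o.items()},ctrl.hold_point_z)
for n in("scene","side","wrist"):
    p=viewer.camera_params(n);im=viewer.snapshot(n);cv2.imwrite(f"pics/{n}0.png",im[:,:,::-1]);print(n,{k:np.round(v,4).tolist() for k,v in p.items()})
E
```

```text
pics
{'clock': 0.0, 'joint_pos': [89.2735, 20.5905, 0.6336, -0.0216, -70.1366, -16.5081], 'qvel': [-0.0081, -0.0192, -0.0474, -0.077, -0.0418, 0.0512], 'tau': [0.001, -58.2716, 29.3057, 6.9972, 0.0072, -0.0002], 'tool_pos': [0.1999, 0.6442, 0.2256], 'orientation': [179.9047, -0.0071, -17.242], 'force': [-0.6618, -0.4373, 0.666], 'moment': [0.0105, 0.0563, -0.0274], 'gripper_force': 0.0, 'opening': 0.0879} 0.0188
scene {'fx': 386.9731, 'fy': 386.9731, 'cx': 281.4763, 'cy': 211.446, 'extrinsics': [[0.2167, 0.9761, -0.0146, -0.1128], [-0.8231, 0.1907, 0.5349, 0.4554], [0.5249, -0.1038, 0.8448, -1.5508], [0.0, 0.0, 0.0, 1.0]]}
side {'fx': 426.847, 'fy': 426.847, 'cx': 278.4206, 'cy': 205.3694, 'extrinsics': [[0.93, -0.3675, 0.0018, -0.5477], [0.1874, 0.4784, 0.8579, -0.2002], [-0.3161, -0.7976, 0.5138, -0.9566], [0.0, 0.0, 0.0, 1.0]]}
wrist {'fx': 371.3248, 'fy': 371.3248, 'cx': 283.3007, 'cy': 214.3367, 'extrinsics': [[-0.2955, -0.9553, 0.0016, 0.6734], [0.9144, -0.2834, -0.2891, 0.0364], [0.2766, -0.084, 0.9573, -0.3927], [0.0, 0.0, 0.0, 1.0]]}
```

View pics/scene0.png

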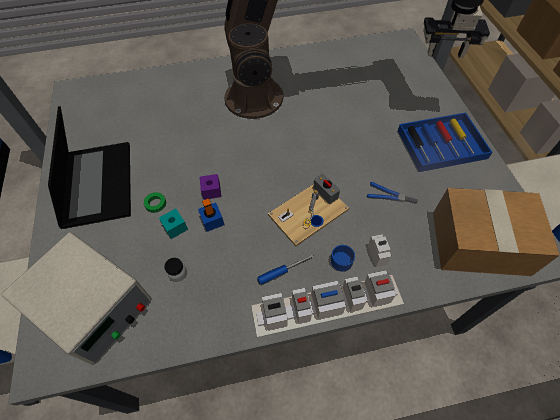

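View pics/side0.png

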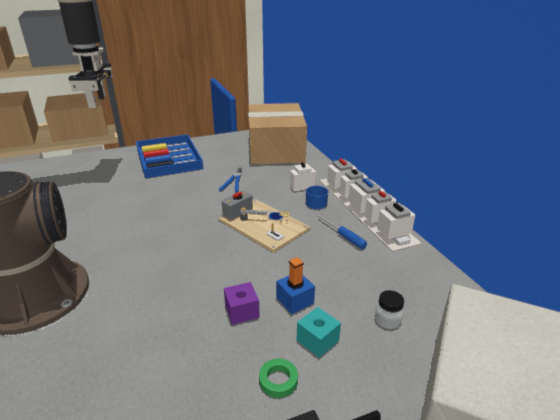

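The scene view shows the puller (orange, 209,208) in the blue stand (210,217). Purple and turquoise look-alike stands are at (210,185) and (173,222). The board is centred near (308,212), with its housing at (326,187). In the side view the puller is at (296,272), the housing at (238,206) and the white post slot at (275,235).

```bash
cat > h.py <<'E'
from plant import sensors, viewer, workorder, ctrl
import cv2,numpy as np
def shot(n,name=None):
    p=viewer.camera_params(n);im=viewer.snapshot(n)
    if name: cv2.imwrite(f"pics/{name}.png",im[:,:,::-1])
    return im,p
def ray(p,u,v):
    E=np.array(p["extrinsics"]);R=E[:3,:3];c=-R.T@E[:3,3]
    d=R.T@np.array([(u-p["cx"])/p["fx"],-(v-p["cy"])/p["fy"],-1]);return c,d
def on(p,uv,z):
    c,d=ray(p,*uv);return c+d*(z-c[2])/d[2]
def proj(p,X):
    E=np.array(p["extrinsics"]);q=E[:3,:3]@X+E[:3,3];return np.array([p["cx"]+p["fx"]*q[0]/-q[2],p["cy"]+p["fy"]*q[1]/q[2]])
def tri(a,b):
    A=np.zeros((3,3));r=np.zeros(3)
    for c,d in(a,b):
        d=d/np.linalg.norm(d);M=np.eye(3)-np.outer(d,d);A+=M;r+=M@c
    return np.linalg.solve(A,r)
def mask(im,h0,h1,s=120,v=60):
    H=cv2.cvtColor(im,cv2.COLOR_RGB2HSV);return cv2.inRange(H,(h0,s,v),(h1,255,255))
def blobs(m,amin=15):
    n,_,st,ce=cv2.connectedComponentsWithStats(m);return [(st[i].tolist(),ce[i].round(1).tolist()) for i in range(1,n) if st[i][4]>=amin]
E
python3 - <<'E'
from h import *
r={}
for n in("scene","side"):
    im=cv2.imread(f"pics/{n}0.png")[:,:,::-1].copy();p=viewer.camera_params(n)
    b=[x for x in blobs(mask(im,4,14,180,120)) ];print(n,b)
    print('yellow',blobs(mask(im,20,33,150,120),3))
    r[n]=(p,)
P,S=r["scene"][0],r["side"][0]
print(tri(ray(P,209,208),ray(S,296,272)))
for uv in((268,212),(317,178),(348,208),(298,243)):print(on(P,uv,.012).round(3))
w,p=shot("wrist");print(proj(p,np.array([.2,.64,0])))
c,d=ray(p,280,210);print(c)
E
```

```text
scene [([203, 199, 8, 7, 38], [206.2, 201.9])]
yellow [([452, 119, 14, 18, 85], [458.2, 127.6]), ([315, 190, 2, 2, 4], [315.5, 190.5]), ([304, 219, 7, 7, 18], [306.5, 222.0])]
side [([290, 258, 12, 8, 59], [295.8, 261.7]), ([290, 266, 12, 19, 187], [295.6, 274.8])]
yellow [([143, 145, 23, 7, 75], [154.1, 147.9])]
[ 0.53850203 -0.228748    0.07874415]
[ 0.551 -0.051  0.012]
[0.455 0.139 0.012]
[0.595 0.204 0.012]
[0.682 0.016 0.012]
[286.19529808 178.3571036 ]
[0.27444032 0.62072382 0.38550199]
```

View pics/wrist0.png

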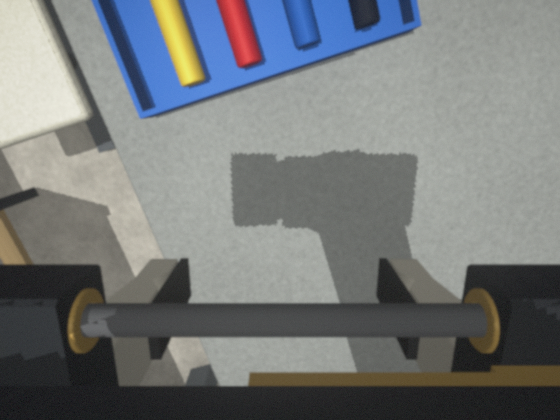

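```bash
cat >> h.py <<'E'
def go(xyz,yaw,o=None):
    "shift (tool axes) and turn about tool z, from measured pose"
    o=o or sensors.get_obs();y=np.radians(o["orientation"][2]);d=np.array(xyz)-o["tool_pos"]
    x_=np.array([np.cos(y),np.sin(y),0]);y_=np.array([np.sin(y),-np.cos(y),0])
    print("shift",np.round([d@x_,d@y_,-d[2]],4),"turnz",round((o["orientation"][2]-yaw+180)%360-180,2),"n",np.linalg.norm(d)/.0417)
E
python3 -c "
from h import *
go([.532,-.057,.24],27)"
```

```text
shift [ 0.525   0.5715 -0.014 ] turnz -44.24 n 18.61342676418613
```

```bash
R='[1,[0.525,0.5715,-0.014],[0,0,-44.24]]'; true
python3 -m pendant '[[1,[0.525,0.5715,-0.014],[0,0,-44.24]],[1,[0.525,0.5715,-0.014],[0,0,-44.24]],[1,[0.525,0.5715,-0.014],[0,0,-44.24]],[1,[0.525,0.5715,-0.014],[0,0,-44.24]],[1,[0.525,0.5715,-0.014],[0,0,-44.24]],[1,[0.525,0.5715,-0.014],[0,0,-44.24]],[1,[0.525,0.5715,-0.014],[0,0,-44.24]],[1,[0.525,0.5715,-0.014],[0,0,-44.24]],[1,[0.525,0.5715,-0.014],[0,0,-44.24]],[1,[0.525,0.5715,-0.014],[0,0,-44.24]]]'
python3 -c "
from h import *
go([.532,-.057,.24],27)"
```

```text
clock: 1.03
tool_pos: [0.3785, 0.2662, 0.2343]
orientation: [-180.0, -0.0, 27.0]
force: [1.7, 1.0, 0.4]
opening: 0.0878
gripper_force: 0.0
shift [-0.0102  0.3576 -0.0057] turnz 0.04 n 8.580454139291655
```

```bash
python3 -m pendant '[[1,[-0.0102,0.3576,-0.0057],[0,0,0]],[1,[-0.0102,0.3576,-0.0057],[0,0,0]],[1,[-0.0102,0.3576,-0.0057],[0,0,0]],[1,[-0.0102,0.3576,-0.0057],[0,0,0]],[1,[-0.0102,0.3576,-0.0057],[0,0,0]],[1,[-0.0102,0.3576,-0.0057],[0,0,0]],[1,[-0.0102,0.3576,-0.0057],[0,0,0]],[1,[-0.0102,0.3576,-0.0057],[0,0,0]],[1,[-0.0102,0.3576,-0.0057],[0,0,0]],[1,[-0.0102,0.3576,-0.0057],[0,0,0]]]'
python3 -c "
from h import *
o=sensors.get_obs();print(o['tool_pos'],o['orientation'],o['joint_pos'],o['force'])
im,p=shot('wrist','w1');np.save('w1p.npy',p,allow_pickle=True)"
```

```text
clock: 1.87
tool_pos: [0.5328, -0.0588, 0.2392]
orientation: [180.0, 0.1, 26.8]
force: [-0.0, 0.3, -0.2]
opening: 0.088
gripper_force: 0.0
[ 0.53275714 -0.05884081  0.23917033] [1.79974568e+02 7.33486891e-02 2.67826716e+01] [ 1.46953274e+01  6.97734703e+00 -1.57176005e+01  4.35828787e-02
 -6.73714553e+01  1.02070568e+02] [-0.01718325  0.29841154 -0.18354607]
```

View pics/w1.png

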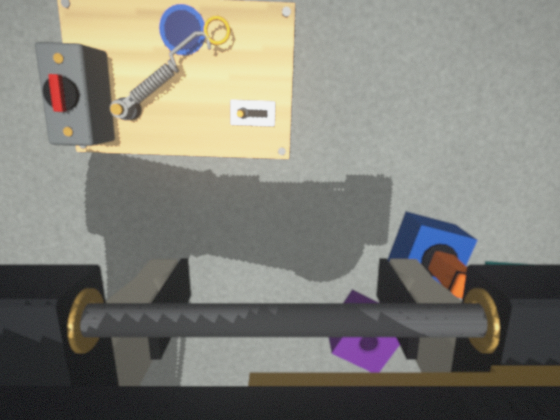

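The wrist view shows the eye ring at about (218,31), the pivot screw at (121,110) and the post top at (241,113) on its slot plate (231–275). The blue stand's top edge runs (412,213)–(475,241), with the handle at (447,270).

Run:
```python
from h import *
p=np.load('w1p.npy',allow_pickle=True).item()
im=cv2.imread('pics/w1.png')[:,:,::-1].copy()
print('ye',[b for b in blobs(mask(im,20,33,150,120),10)][:8])
m=mask(im,10,28,50,120); m[165:]=0
c=max(cv2.findContours(m,0,2)[0],key=cv2.contourArea);print(cv2.approxPolyDP(c,6,True)[:,0].tolist())
A=on(p,(77,150),.012);B=on(p,(289,159),.012)
print(A,B,np.linalg.norm(A-B)); ex=(B-A)[:2]/np.linalg.norm((B-A)[:2]);ey=np.array([-ex[1],ex[0]])
print('yaw',np.degrees(np.arctan2(ex[1],ex[0])))
O=B[:2]-.16*ex+.045*ey;print('O',O)
for n,uv,z in(('piv',(121,110),.042),('eye',(218,31),.036),('post',(241,113),.0485),('screwTR',(286,11),.012),('screwBR',(281,151),.012)):
    q=on(p,uv,z)[:2];print(n,q,((q-O)@ex).round(4),((q-O)@ey).round(4))
a=on(p,(412,213),.05);b=on(p,(475,241),.05);print('stand',a,b,np.degrees(np.arctan2(*(b-a)[1::-1])))
bm=mask(im,105,118,150,60);print(blobs(bm,60));print(blobs(mask(im,4,14,180,120)))
c=max(cv2.findContours(bm[:,380:].copy(),0,2)[0],key=cv2.contourArea);print((cv2.approxPolyDP(c,4,True)[:,0]+[380,0]).tolist())
```

```text
ye [([205, 16, 25, 29, 152], [218.2, 28.8])]
[[57, 0], [62, 41], [106, 53], [111, 101], [167, 64], [158, 20], [168, 6], [187, 3], [205, 21], [201, 48], [173, 54], [178, 71], [140, 102], [140, 115], [113, 116], [113, 141], [76, 145], [77, 151], [289, 157], [293, 2], [69, 0], [66, 8]]
[0.46359146 0.14459597 0.012     ] [ 0.55424443 -0.05523555  0.012     ] 0.21943243559561806
yaw -65.59872192153028
O [0.52912482 0.10906298]
piv [0.52819327 0.10648632] 0.002 -0.0019
eye [0.62994418 0.05467918] 0.0912 0.0693
post [0.57635212 0.00575327] 0.1136 0.0003
screwTR [0.6759343  0.01014802] 0.1507 0.0928
screwBR [ 0.5578769  -0.04407943] 0.1513 -0.0371
stand [ 0.56629206 -0.18388542  0.05      ] [ 0.56998658 -0.25616522  0.05      ] -87.07392845877953
[([408, 223, 68, 41, 1326], [440.4, 242.0])]
[([452, 274, 13, 23, 196], [458.9, 285.4])]
[[421, 223], [408, 257], [421, 261], [428, 247], [444, 243], [465, 263], [474, 239]]
```

```bash
python3 -c "
from h import *
go([.50,-.25,.24],27)"
```

```text
shift [-0.1153  0.1576 -0.0009] turnz -0.22 n 4.68368933305366
```

```bash
python3 -m pendant '[[1,[-0.115,0.158,0],[0,0,0]],[1,[-0.115,0.158,0],[0,0,0]],[1,[-0.115,0.158,0],[0,0,0]],[1,[-0.115,0.158,0],[0,0,0]],[1,[-0.115,0.158,0],[0,0,0]],[1,[-0.115,0.158,0],[0,0,0]],[1,[-0.115,0.158,0],[0,0,0]]]'
python3 -c "
from h import *
im,p=shot('wrist','w2');np.save('w2p.npy',p,allow_pickle=True)
bm=mask(im,100,125,120,30);c=max(cv2.findContours(bm,0,2)[0],key=cv2.contourArea);print(cv2.approxPolyDP(c,4,True)[:,0].tolist())
om=mask(im,3,16,150,60);c=max(cv2.findContours(om,0,2)[0],key=cv2.contourArea);print(cv2.approxPolyDP(c,2,True)[:,0].tolist())
cv2.imwrite('pics/w2c.png',cv2.resize(im[60:270,180:460,::-1],None,fx=2.8,fy=2.8))
"
```

```text
clock: 2.5
tool_pos: [0.5002, -0.2487, 0.2396]
orientation: [-180.0, 0.0, 26.9]
force: [-0.1, -0.0, -0.0]
opening: 0.0878
gripper_force: 0.0
[[264, 105], [249, 167], [307, 183], [325, 122]]
[[278, 138], [272, 162], [295, 168], [302, 145], [296, 141]]
```

View pics/w2c.png

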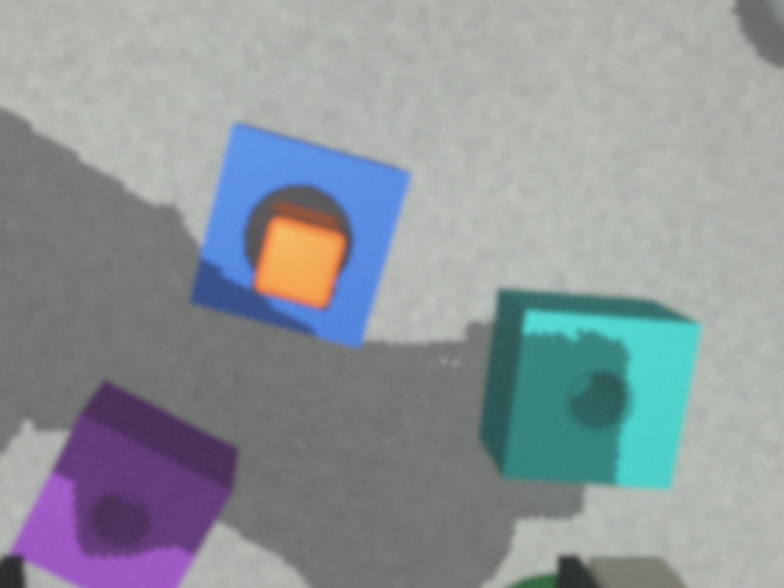

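The crop shows the stand's top-face corners clearly, at (264,104), (326,121), (308,184) and (249,168). The handle's top face is centred near (287,154).

Run:
```python
from h import *
p=np.load('w2p.npy',allow_pickle=True).item()
P=np.array([on(p,u,.05)[:2] for u in((264,104.5),(325.5,121.5),(308.3,184),(248.8,168))])
print(P.mean(0),[np.linalg.norm(P[i]-P[i-1]).round(4) for i in range(4)],[np.degrees(np.arctan2(*(P[i]-P[i-1])[::-1])).round(1) for i in range(4)])
h=lambda x,y:(180+x/2.8,60+y/2.8)
H=np.array([on(p,h(*u),.112)[:2] for u in((275,215),(347,238),(328,309),(254,291))]);print('handle',H.mean(0),[np.degrees(np.arctan2(*(H[i]-H[i-1])[::-1])).round(1) for i in range(4)])
g=on(p,h(298,237),.056);print('guard',g)
```

```text
[ 0.53684931 -0.23391936] [np.float64(0.0596), np.float64(0.0579), np.float64(0.06), np.float64(0.0587)] [np.float64(12.1), np.float64(-78.0), np.float64(-167.1), np.float64(101.7)]
handle [ 0.53701145 -0.2340303 ] [np.float64(11.0), np.float64(-80.5), np.float64(-167.4), np.float64(103.2)]
guard [ 0.53786996 -0.23312398  0.056     ]
```

```bash
python3 -c "
from h import *
go([.537,-.2338,.14],12.2)"
```

```text
shift [0.0388 0.0041 0.0996] turnz 14.76 n 2.56597896031492
```

```bash
python3 -m pendant '[[1,[0.039,0.004,0.05],[0,0,7]],[1,[0.039,0.004,0.08],[0,0,14.8]],[1,[0.039,0.004,0.1],[0,0,14.8]],[1,[0.039,0.004,0.1],[0,0,14.8]],[1,[0.039,0.004,0.1],[0,0,14.8]],[1,[0.039,0.004,0.1],[0,0,14.8]]]'
python3 -c "
from h import *
go([.537,-.2338,.06],12.2);print(sensors.get_obs()['joint_pos'])"
```

```text
clock: 3.05
tool_pos: [0.5386, -0.2334, 0.1418]
orientation: [179.9, -0.1, 12.4]
force: [0.0, 0.5, 0.2]
opening: 0.0879
gripper_force: 0.0
shift [-0.0016  0.0001  0.0818] turnz 0.18 n 1.9612605983599405
[-4.32537175e+00  1.61997651e+01 -1.74443762e+01  5.20107949e-02
 -5.62417317e+01  1.06676176e+02]
```

```bash
python3 -m pendant '[[1,[-0.001,0,0.03],[0,0,0]],[1,[-0.001,0,0.06],[0,0,0]],[1,[-0.001,0,0.08],[0,0,0]],[1,[-0.001,0,0.08],[0,0,0]],[-1,[-0.001,0,0.08],[0,0,0]],[-1,[-0.001,0,0.08],[0,0,0]],[-1,[-0.001,0,0.08],[0,0,0]],[-1,[-0.001,0,0.08],[0,0,0]],[-1,[-0.001,0,0.08],[0,0,0]],[-1,[-0.001,0,0.08],[0,0,0]]]'
python3 -c "
from h import *
print(sensors.get_obs())"
```

```text
clock: 3.88
tool_pos: [0.5369, -0.2342, 0.0606]
orientation: [180.0, -0.1, 12.2]
force: [1.1, -0.6, -0.1]
opening: 0.0532
gripper_force: 0.0
{'clock': 3.8833, 'joint_pos': array([-4.45197979e+00,  2.12676443e+01, -2.25160942e+01,  3.77418449e-03,
       -4.61397593e+01,  1.06657366e+02]), 'qvel': array([-0.01152448,  0.44182203, -0.2490815 , -0.04029452,  0.20818322,
       -0.02581841]), 'tau': array([ 1.45590864e-02, -5.26620519e+01,  2.26886630e+01,  5.29348075e+00,
        6.36184844e-02,  8.21169051e-04]), 'tool_pos': array([ 0.53686856, -0.23419823,  0.06061462]), 'orientation': array([ 1.79975460e+02, -7.25106889e-02,  1.22080151e+01]), 'force': array([ 1.05851601, -0.55783153, -0.0580734 ]), 'moment': array([-0.02882318, -0.03681611, -0.05070543]), 'gripper_force': 0.0, 'opening': 0.053177712327612744}
```

```bash
python3 -m pendant '[[-1,[0,0,0],[0,0,0]],[-1,[0,0,0],[0,0,0]],[-1,[0,0,0],[0,0,0]],[-1,[0,0,0],[0,0,0]],[-1,[0,0,0],[0,0,0]],[-1,[0,0,0],[0,0,0]],[-1,[0,0,0],[0,0,0]],[-1,[0,0,0],[0,0,0]],[-1,[0,0,0],[0,0,0]],[-1,[0,0,0],[0,0,0]]]'
```

```text
clock: 4.72
tool_pos: [0.5364, -0.2341, 0.0597]
orientation: [-180.0, 0.0, 12.2]
force: [0.4, 0.1, -1.4]
opening: 0.022
gripper_force: 30.0
```

```bash
python3 -m pendant '[[-1,[0,0,-0.02],[0,0,0]],[-1,[0,0,-0.06],[0,0,0]],[-1,[0,0,-0.10],[0,0,0]],[-1,[0,0,-0.13],[0,0,0]],[-1,[0,0,-0.13],[0,0,0]],[-1,[0,0,-0.13],[0,0,0]]]'
python3 -c "
from h import *
go([.584,.034,.19],24.4)"
```

```text
clock: 5.22
tool_pos: [0.5375, -0.2342, 0.1921]
orientation: [179.9, -0.3, 12.2]
force: [-0.3, 1.3, -2.1]
opening: 0.0219
gripper_force: 30.0
shift [ 0.1022 -0.2523  0.0021] turnz -12.19 n 6.528727324658929
```

```bash
python3 -m pendant '[[-1,[0.102,-0.252,0],[0,0,-12.2]],[-1,[0.102,-0.252,0],[0,0,-12.2]],[-1,[0.102,-0.252,0],[0,0,-12.2]],[-1,[0.102,-0.252,0],[0,0,-12.2]],[-1,[0.102,-0.252,0],[0,0,-12.2]],[-1,[0.102,-0.252,0],[0,0,-12.2]],[-1,[0.102,-0.252,0],[0,0,-12.2]],[-1,[0.102,-0.252,0],[0,0,-12.2]],[-1,[0.102,-0.252,0],[0,0,-12.2]],[-1,[0.102,-0.252,0],[0,0,-12.2]]]'
python3 - <<'E'
from h import *
im,p=shot('wrist','w3');np.save('w3p.npy',p,allow_pickle=True)
m=mask(im,20,33,130,100);print(blobs(m,15))
E
```

```text
clock: 6.05
tool_pos: [0.5821, 0.0335, 0.1886]
orientation: [-180.0, 0.1, 24.4]
force: [0.1, -0.5, -0.7]
opening: 0.0219
gripper_force: 30.0
[([269, 119, 28, 29, 257], [283.0, 132.2]), ([114, 173, 8, 8, 51], [117.2, 176.6]), ([172, 214, 9, 9, 58], [176.0, 218.2]), ([124, 246, 7, 6, 27], [126.8, 248.5]), ([342, 293, 8, 26, 101], [346.0, 306.2]), ([219, 294, 5, 17, 47], [221.0, 302.0]), ([218, 312, 4, 12, 41], [219.5, 317.6]), ([217, 326, 5, 18, 52], [219.3, 334.9]), ([344, 327, 6, 25, 72], [346.9, 339.9]), ([218, 345, 5, 7, 18], [220.5, 347.4]), ([358, 367, 22, 17, 82], [368.6, 376.5]), ([379, 367, 18, 8, 45], [386.8, 370.1]), ([409, 367, 14, 10, 57], [415.6, 371.5]), ([330, 368, 33, 16, 170], [348.0, 376.8]), ([394, 368, 13, 13, 29], [399.7, 373.1]), ([387, 371, 10, 9, 19], [391.4, 375.0]), ([161, 374, 12, 10, 38], [166.3, 377.9]), ([176, 374, 33, 10, 112], [192.7, 378.4]), ([209, 374, 24, 10, 96], [219.5, 378.6]), ([242, 375, 11, 9, 36], [246.9, 379.4]), ([263, 375, 8, 6, 17], [266.7, 377.5]), ([308, 375, 7, 9, 15], [310.9, 378.5]), ([374, 374, 13, 10, 37], [381.4, 379.0]), ([399, 375, 12, 7, 26], [405.3, 377.5]), ([260, 378, 9, 6, 18], [263.0, 381.1])]
```

View pics/w3.png

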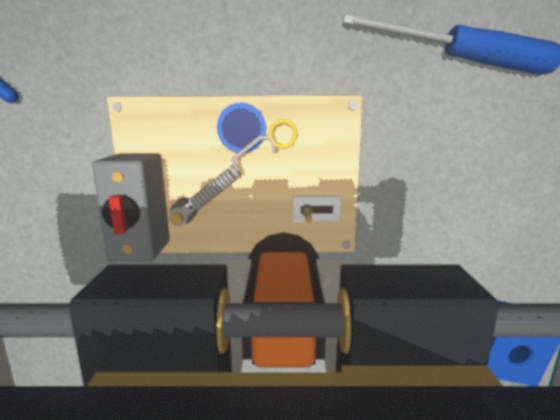

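The ring is at (283,133), the post top at (306,209) and the pivot at about (178,216). The guard's front edge shows at (284,233), which lets me check how the puller sits in the grip.

Run:
```python
from h import *
p=np.load('w3p.npy',allow_pickle=True).item();im=cv2.imread('pics/w3.png')[:,:,::-1].copy()
o=sensors.get_obs();T=o['tool_pos'];print(T,o['orientation'])
m=mask(im,20,33,130,100)[110:155,260:305];pt=cv2.findNonZero(m)+[260,110]
(c,r)=cv2.minEnclosingCircle(pt.astype(np.float32));print(c,r);E=on(p,c,.036)[:2]
C=[on(p,u,.012)[:2] for u in((109.5,97),(361,97),(354.5,252))]
print(np.linalg.norm(C[1]-C[0]),np.linalg.norm(C[2]-C[1]))
v=C[1]-C[0];w=C[1]-C[2];a1=np.arctan2(v[1],v[0]);a2=np.arctan2(w[1],w[0])-np.pi/2;a=(a1+a2)/2;print(np.degrees([a1,a2]))
ex=np.array([np.cos(a),np.sin(a)]);ey=np.array([-ex[1],ex[0]])
O=((C[0]+.06*ex-.1*ey)+(C[1]-.16*ex-.1*ey)+(C[2]-.16*ex+.045*ey))/3;print('O',O,'yaw',np.degrees(a))
for n,uv,z in(('piv',(178,216),.042),('eye',c,.036),('post',(306,209),.0485)):
    q=on(p,uv,z)[:2];print(n,q,((q-O)@ex).round(4),((q-O)@ey).round(4))
y=np.radians(o['orientation'][2]);xt=np.array([np.cos(y),np.sin(y),0])
for dz in(-.004,-.010):print('guard front pred',proj(p,T+.018*xt+[0,0,dz]))
g=im[225:262,278:292].mean((1,2)).round(0);print(g)
```

```text
[0.58218555 0.03295735 0.18887689] [-1.79988577e+02  1.02315184e-01  2.43748521e+01]
(282.53570556640625, 133.2857208251953) 14.295845985412598
0.21705581947963817 0.14427862560465884
[-65.52585793 -64.5519981 ]
O [0.5274665  0.10781849] yaw -65.03892801653113
piv [0.52947644 0.10886518] -0.0001 0.0023
eye [0.63008798 0.05553018] 0.0907 0.071
post [0.58246341 0.01221369] 0.1099 0.0095
guard front pred [283.31875785 235.8458777 ]
guard front pred [283.32585061 231.53778839]
[146. 146. 144. 144. 144. 142. 135. 116.  84.  58.  48.  49.  49.  48.
  48.  48.  46.  47.  47.  47.  46.  46.  46.  45.  45.  47.  53.  67.
  77.  81.  81.  82.  81.  81.  80.  80.  80.]
```

```bash
python3 -c "
from h import *
go([.6302,.0553,.10],24.4)"
```

```text
shift [ 0.053  -0.0005  0.0889] turnz -0.03 n 2.481021674174343
```

```bash
python3 -m pendant '[[-1,[0.03,0,0.03],[0,0,0]],[-1,[0.053,0,0.06],[0,0,0]],[-1,[0.053,0,0.088],[0,0,0]],[-1,[0.053,0,0.088],[0,0,0]],[-1,[0.053,0,0.088],[0,0,0]],[-1,[0.053,0,0.088],[0,0,0]],[-1,[0.053,0,0.088],[0,0,0]]]'
python3 - <<'E'
from h import *
for i in range(3):
    o=sensors.get_obs();print(o['tool_pos'],o['orientation'],o['force']);im,p=shot('wrist','w4')
m=mask(im,20,33,130,100);m[255:]=0;print(blobs(m,10))
m=mask(im,20,33,130,100);ys,xs=np.where(m[:260,230:340]);pt=np.c_[xs+230,ys]
print(len(pt),pt.min(0),pt.max(0))
E
python3 -c "
from h import *
go([.6302,.0553,.10],24.4)"
```

```text
clock: 6.68
tool_pos: [0.6321, 0.0552, 0.1042]
orientation: [180.0, -0.2, 24.4]
force: [0.2, -0.4, -0.5]
opening: 0.0219
gripper_force: 30.0
[0.6320655  0.05516942 0.10417855] [179.9629264   -0.18014688  24.37932187] [ 0.24559871 -0.44871659 -0.46931497]
[0.63207718 0.05539552 0.10425199] [179.9712146   -0.20643921  24.38546448] [-0.60813101  0.00824025 -1.11778072]
[0.6319231  0.05554661 0.1040643 ] [179.98028454  -0.19458236  24.39164209] [-1.06442742 -0.06720435 -1.20883528]
[([264, 214, 36, 23, 276], [281.4, 222.9])]
276 [264 214] [299 236]
shift [-0.0016 -0.0003  0.0038] turnz -0.0 n 0.0983903463542686
```

Run:
```python
from h import *
im,p=shot('wrist','w5')
cv2.imwrite('pics/w5c.png',cv2.resize(im[170:310,180:390,::-1],None,fx=3.8,fy=3.8))
E=np.array([.6301,.0555,.036]);P=np.array([proj(p,E+.012*np.array([np.cos(t),np.sin(t),0])) for t in np.linspace(0,6.28,60)])
print(P.min(0),P.max(0))
m=mask(im,20,33,130,100);ys,xs=np.where(m[:260,230:340]);pt=np.c_[xs+230,ys];print(pt.min(0),pt.max(0))
o=sensors.get_obs();T=o['tool_pos'];y=np.radians(24.4);xt=np.array([np.cos(y),np.sin(y),0])
print('tip',proj(p,T-[0,0,.0425]),'guardfront',proj(p,T+.018*xt-[0,0,.01]),proj(p,T+.018*xt-[0,0,.004]))
```

```text
[263.10858264 212.57444133] [300.10362813 247.57733135]
[264 214] [299 236]
tip [282.25532646 242.075957  ] guardfront [282.07175077 231.28732433] [282.03051257 235.50394049]
```

View pics/w5c.png

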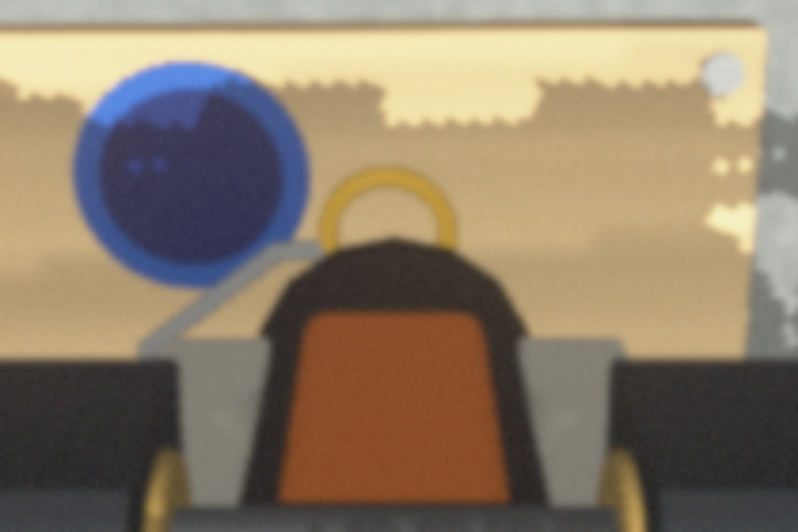

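The ring's visible arc is centred at column 282, directly under the guard axis, so only a 1.6 mm correction is needed. Descending now.

```bash
python3 -m pendant '[[-1,[-0.0016,0,0],[0,0,0]],[-1,[-0.0016,0,0.006],[0,0,0]],[-1,[-0.0016,0,0.012],[0,0,0]],[-1,[-0.0016,0,0.018],[0,0,0]],[-1,[-0.0016,0,0.022],[0,0,0]],[-1,[-0.0016,0,0.022],[0,0,0]]]'
```

```text
clock: 7.38
tool_pos: [0.6288, 0.0547, 0.0781]
orientation: [-180.0, 0.1, 24.4]
force: [-0.2, -0.1, -1.8]
opening: 0.0219
gripper_force: 30.0
```

```bash
python3 -m pendant '[[-1,[0,0,0.004],[0,0,0]],[-1,[0,0,0.008],[0,0,0]],[-1,[0,0,0.012],[0,0,0]],[-1,[0,0,0.012],[0,0,0]],[-1,[0,0,0.012],[0,0,0]]]'
python3 -c "
from h import *
im,p=shot('side');E=np.array([.6301,.0553,.036]);u=proj(p,E);print(u)
a,b=int(u[0]),int(u[1]);im2,p2=shot('scene');v=proj(p2,E).astype(int)
cv2.imwrite('pics/c6.png',np.hstack([cv2.resize(i[y-40:y+25,x-32:x+33,::-1],(400,400),interpolation=cv2.INTER_CUBIC) for i,x,y in((im,a,b),(im2,v[0],v[1]))]))"
```

```text
clock: 7.8
tool_pos: [0.6295, 0.0549, 0.0674]
orientation: [180.0, 0.0, 24.4]
force: [-0.3, 0.1, -0.6]
opening: 0.0219
gripper_force: 30.0
[284.94804788 214.33044437]
```

View pics/c6.png

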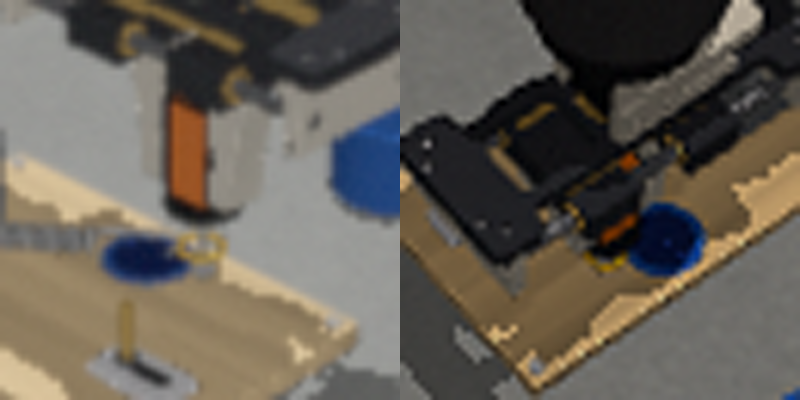

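The pin is through the ring with no force, and the side view shows the post at the pivot end of its slot, about x = 113 mm. Next I swing the slack spring to about 14° before stretching it.

```bash
python3 -m pendant '[[-1,[-0.0038,0.003,0],[0,0,0]],[-1,[-0.0077,0.0055,0],[0,0,0]],[-1,[-0.0118,0.008,0],[0,0,0]],[-1,[-0.0159,0.0105,0],[0,0,0]],[-1,[-0.0202,0.0126,0],[0,0,0]],[-1,[-0.0244,0.0146,0],[0,0,0]],[-1,[-0.0289,0.0165,0],[0,0,0]],[-1,[-0.0334,0.0182,0],[0,0,0]],[-1,[-0.038,0.0196,0],[0,0,0]],[-1,[-0.0424,0.0209,0],[0,0,0]]]'
cat >> h.py <<'E'
def pol():
    o=sensors.get_obs();d=o["tool_pos"][:2]-[.528,.1083];u=np.radians(-65.2);f=o["force"][:2]
    ex=np.array([np.cos(u),np.sin(u)]);ey=np.array([-ex[1],ex[0]])
    print("board xy",(d@ex).round(4),(d@ey).round(4),"r",np.hypot(*d).round(4),"th",np.degrees(np.arctan2(d@ey,d@ex)).round(1),"F",(f@ex).round(1),(f@ey).round(1),o["force"][2].round(1),"z",o["tool_pos"][2].round(4),"rp",o["orientation"][:2].round(1),o["clock"],o["opening"].round(4))
E
python3 -c "
from h import *
pol();im,p=shot('scene');E=np.array([.6301,.0553,.036]);print([b for b in blobs(mask(im,20,33,130,100),3) if 200<b[1][1]<260])
im,p=shot('wrist');print([b for b in blobs(mask(im,20,33,130,100),8) if b[1][1]<290]);pol()"
```

```text
clock: 8.73
tool_pos: [0.5993, 0.0181, 0.0678]
orientation: [-180.0, 0.0, 24.4]
force: [-0.5, -0.1, -2.1]
opening: 0.0219
gripper_force: 30.0Traceback (most recent call last):
  File "<string>", line 3, in <module>
    pol();im,p=shot('scene');E=np.array([.6301,.0553,.036]);print([b for b in blobs(mask(im,20,33,130,100),3) if 200<b[1][1]<260])
    ~~~^^
  File "h.py", line 31, in pol
    print("board xy",(d@ex).round(4),(d@ey).round(4),"r",np.hypot(*d).round(4),"th",np.degrees(np.arctan2(d@ey,d@ex)).round(1),"F",(f@ex).round(1),(f@ey).round(1),o["force"][2].round(1),"z",o["tool_pos"][2].round(4),"rp",o["orientation"][:2].round(1),o["clock"],o["opening"].round(4))
                                                                                                                                                                                                                                                                      ^^^^^^^^^^^^^^^^^^
AttributeError: 'float' object has no attribute 'round'
```

```bash
sed -i 's/o\["opening"\].round(4)/round(o["opening"],4)/' h.py
python3 -c "
from h import *
pol()"
python3 -m pendant '[[-1,[0.001,0.004,0],[0,0,0]],[-1,[0.002,0.008,0],[0,0,0]],[-1,[0.003,0.012,0],[0,0,0]],[-1,[0.004,0.016,0],[0,0,0]],[-1,[0.004,0.016,0],[0,0,0]],[-1,[0.004,0.016,0],[0,0,0]]]'
python3 -c "
from h import *
pol()"
```

```text
board xy 0.1118 0.0269 r 0.115 th 13.5 F -0.1 -0.5 -2.1 z 0.0678 rp [-180.    0.] 8.7333 0.0219
clock: 9.23
tool_pos: [0.6099, 0.0054, 0.0675]
orientation: [-180.0, 0.0, 24.4]
force: [-2.0, 2.4, -1.2]
opening: 0.022
gripper_force: 30.0
board xy 0.1278 0.0312 r 0.1315 th 13.7 F -3.0 -0.8 -1.2 z 0.0675 rp [-180.    0.] 9.2333 0.022
```

The eye is caught, with 3 N at about 10 mm of stretch. Continuing to about 34 mm.

```bash
python3 -m pendant '[[-1,[0.001,0.004,0],[0,0,0]],[-1,[0.002,0.008,0],[0,0,0]],[-1,[0.003,0.012,0],[0,0,0]],[-1,[0.004,0.016,0],[0,0,0]],[-1,[0.005,0.020,0],[0,0,0]],[-1,[0.0058,0.0233,0],[0,0,0]],[-1,[0.0058,0.0233,0],[0,0,0]],[-1,[0.0058,0.0233,0],[0,0,0]]]'
python3 -c "
from h import *
pol()
im,p=shot('wrist','w7');print(proj(p,np.array([.5756,.0052,.0485])))
im,p=shot('side');u=proj(p,np.array([.5756,.0052,.036])).astype(int);im2=cv2.resize(im[u[1]-40:u[1]+40,u[0]-50:u[0]+50,::-1],(750,600),interpolation=cv2.INTER_CUBIC);cv2.imwrite('pics/s7.png',im2);pol()"
```

```text
clock: 9.9
tool_pos: [0.6238, -0.0131, 0.0671]
orientation: [-179.9, 0.1, 24.4]
force: [-5.1, 6.4, -0.6]
opening: 0.0218
gripper_force: 30.0
board xy 0.1504 0.036 r 0.1547 th 13.5 F -7.9 -1.9 -0.6 z 0.0671 rp [-1.799e+02  1.000e-01] 9.9 0.0218
[215.74232125 319.32160606]
board xy 0.1502 0.036 r 0.1545 th 13.5 F -7.7 -1.7 -0.4 z 0.0671 rp [-1.799e+02  1.000e-01] 10.0 0.0218
```

View pics/s7.png

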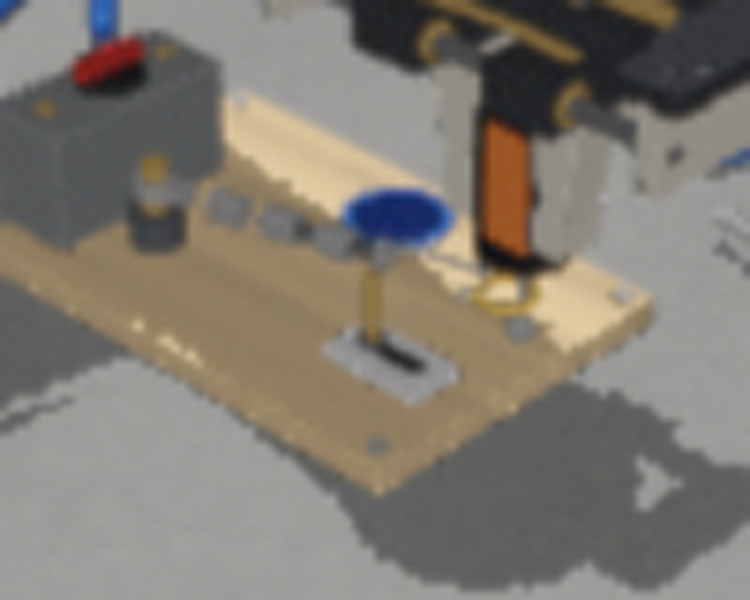

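Stretched by 33 mm at 8 N and held on a clear line outside the post. Swinging it round, in two stages.

```bash
python3 -m pendant '[[-1,[-0.0045,0.001,0],[0,0,0]],[-1,[-0.0089,0.0019,0],[0,0,0]],[-1,[-0.0135,0.0027,0],[0,0,0]],[-1,[-0.018,0.0033,0],[0,0,0]],[-1,[-0.0225,0.0038,0],[0,0,0]],[-1,[-0.0271,0.0042,0],[0,0,0]],[-1,[-0.0271,0.0042,0],[0,0,0]]]'
python3 -c "
from h import *
pol()"
python3 -m pendant '[[-1,[-0.002,0.0001,0],[0,0,0]],[-1,[-0.004,0.0002,0],[0,0,0]],[-1,[-0.006,0.0003,0],[0,0,0]],[-1,[-0.0075,0.0003,0],[0,0,0]],[-1,[-0.0075,0.0003,0],[0,0,0]]]'
python3 -c "
from h import *
pol()"
```

```text
clock: 10.58
tool_pos: [0.6006, -0.028, 0.0674]
orientation: [-179.9, 0.1, 24.4]
force: [-4.5, 8.3, -0.7]
opening: 0.0222
gripper_force: 30.0
board xy 0.1542 0.0087 r 0.1544 th 3.2 F -9.4 -0.6 -0.7 z 0.0674 rp [-1.799e+02  1.000e-01] 10.5833 0.0222
clock: 11.0
tool_pos: [0.5946, -0.0311, 0.0675]
orientation: [-179.9, 0.0, 24.4]
force: [-4.0, 6.7, -1.2]
opening: 0.022
gripper_force: 30.0
board xy 0.1545 0.002 r 0.1545 th 0.7 F -7.7 -0.8 -1.2 z 0.0675 rp [-179.9    0. ] 11.0 0.022
```

```bash
python3 -m pendant '[[-1,[-0.001,0,0],[0,0,0]],[-1,[-0.002,0,0],[0,0,0]],[-1,[-0.002,0,0],[0,0,0]],[-1,[-0.002,-0.002,0],[0,0,0]],[-1,[-0.002,-0.004,0],[0,0,0]],[-1,[-0.002,-0.006,0],[0,0,0]],[-1,[-0.002,-0.008,0],[0,0,0]],[-1,[-0.002,-0.010,0],[0,0,0]],[-1,[-0.002,-0.012,0],[0,0,0]],[-1,[-0.002,-0.012,0],[0,0,0]]]'
python3 -c "
from h import *
pol()"
python3 -m pendant '[[-1,[0,-0.001,0],[0,0,0]],[-1,[0,-0.002,0],[0,0,0]],[-1,[0,-0.003,0],[0,0,0]],[-1,[0,-0.004,0],[0,0,0]],[-1,[0,-0.004,0],[0,0,0]]]'
python3 -c "
from h import *
pol()"
```

```text
clock: 11.83
tool_pos: [0.5885, -0.0211, 0.0677]
orientation: [-180.0, -0.0, 24.4]
force: [-2.3, 5.4, -1.0]
opening: 0.0216
gripper_force: 30.0
board xy 0.1428 0.0006 r 0.1428 th 0.3 F -5.9 0.1 -1.0 z 0.0677 rp [-180.   -0.] 11.8333 0.0216
clock: 12.25
tool_pos: [0.5869, -0.0177, 0.0678]
orientation: [-180.0, -0.0, 24.4]
force: [-2.1, 4.1, -0.8]
opening: 0.022
gripper_force: 30.0
board xy 0.1391 0.0006 r 0.1391 th 0.3 F -4.6 -0.2 -0.8 z 0.0678 rp [-180.   -0.] 12.25 0.022
```

```bash
for i in 1 2 3; do python3 -m pendant '[[-1,[0,-0.001,0],[0,0,0]],[-1,[0,-0.002,0],[0,0,0]],[-1,[0,-0.002,0],[0,0,0]],[-1,[0,-0.002,0],[0,0,0]]]' >/dev/null
python3 -c "
from h import *
pol()"; done
```

```text
board xy 0.1373 0.0004 r 0.1373 th 0.2 F -3.6 1.0 -0.9 z 0.0678 rp [180.  -0.] 12.5833 0.0221
board xy 0.1353 0.0004 r 0.1353 th 0.2 F -3.7 0.1 -1.9 z 0.0678 rp [180.  -0.] 12.9167 0.0217
board xy 0.1334 0.0001 r 0.1334 th 0.1 F -1.3 -0.5 -0.9 z 0.0678 rp [180.   0.] 13.25 0.0221
```

```bash
python3 -m pendant '[[-1,[0,-0.001,0],[0,0,0]],[-1,[0,-0.002,0],[0,0,0]],[-1,[0,-0.002,0],[0,0,0]],[-1,[0,-0.002,0],[0,0,0]]]' >/dev/null
python3 -c "
from h import *
pol()"
python3 -m pendant '[[-1,[0,-0.001,0],[0,0,0]],[-1,[0,-0.002,0],[0,0,0]],[-1,[0,-0.003,0],[0,0,0]],[-1,[0,-0.0035,0],[0,0,0]],[-1,[0,-0.0035,0],[0,0,0]]]' >/dev/null
python3 -c "
from h import *
pol()
im,p=shot('wrist','w8');m=mask(im,20,33,130,100);pt=np.argwhere(m[:262,220:350])[:,::-1]+[220,0];print(pt.min(0),pt.max(0),len(pt))
o=sensors.get_obs();T=o['tool_pos'];P=np.array([proj(p,np.array([T[0],T[1],.036])+.012*np.array([np.cos(t),np.sin(t),0])) for t in np.linspace(0,6.28,60)]);print(P.min(0),P.max(0))
cv2.imwrite('pics/w8c.png',cv2.resize(im[170:310,180:390,::-1],None,fx=3.8,fy=3.8))"
```

```text
board xy 0.1314 0.0006 r 0.1314 th 0.3 F -0.2 0.1 -1.3 z 0.0679 rp [180.  -0.] 13.5833 0.0216
board xy 0.1277 0.0005 r 0.1277 th 0.2 F 0.1 0.1 -1.0 z 0.0678 rp [-180.   -0.] 14.0 0.0222
[252 232] [281 244] 16
[260.82814288 228.22495568] [304.10695098 268.51740652]
```

View pics/w8c.png

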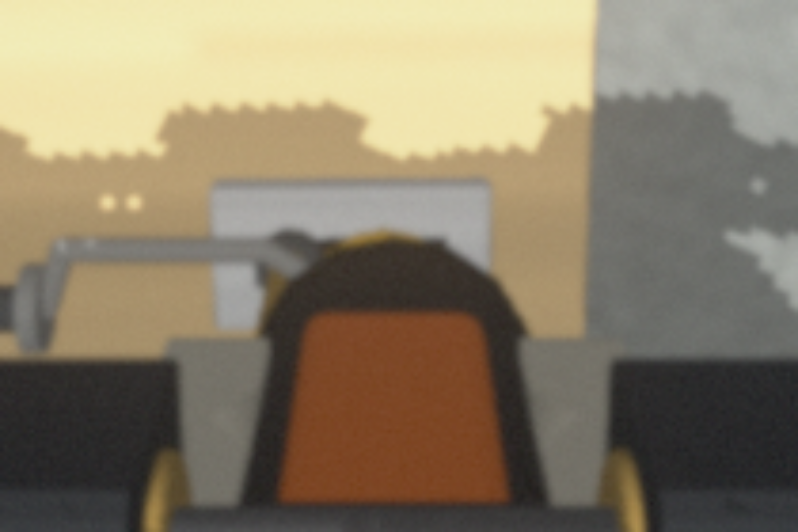

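The hook arm runs along +y past the post and the post carries the load (force 0). The ring's visible arc is centred at column 281, under the guard axis. Lifting out slowly.

```bash
python3 -m pendant '[[-1,[-0.0006,0,-0.002],[0,0,0]],[-1,[-0.0006,0,-0.004],[0,0,0]],[-1,[-0.0006,0,-0.006],[0,0,0]],[-1,[-0.0006,0,-0.008],[0,0,0]],[-1,[-0.0006,0,-0.010],[0,0,0]],[-1,[-0.0006,0,-0.010],[0,0,0]]]' >/dev/null
python3 -c "
from h import *
pol()"
python3 -m pendant '[[-1,[0,0,-0.002],[0,0,0]],[-1,[0,0,-0.004],[0,0,0]],[-1,[0,0,-0.006],[0,0,0]],[-1,[0,0,-0.006],[0,0,0]]]' >/dev/null
python3 -c "
from h import *
pol()"
```

```text
board xy 0.1279 0.0002 r 0.1279 th 0.1 F -0.8 0.5 -1.4 z 0.0784 rp [ 1.8e+02 -1.0e-01] 14.55 0.0217
board xy 0.1279 0.0001 r 0.1279 th 0.1 F -0.2 -0.4 -0.8 z 0.0843 rp [180.  -0.] 14.8833 0.0216
```

```bash
python3 -m pendant '[[-1,[0,0,-0.01],[0,0,0]],[-1,[0,0,-0.02],[0,0,0]],[-1,[0,0,-0.05],[0,0,0]],[-1,[0,0,-0.08],[0,0,0]],[-1,[0,0,-0.106],[0,0,0]],[-1,[0,0,-0.106],[0,0,0]],[-1,[0,0,-0.106],[0,0,0]],[-1,[0,0,-0.106],[0,0,0]]]'
python3 -c "
from h import *
pol();go([.5367,-.234,.15],12.2)"
```

```text
clock: 15.55
tool_pos: [0.5812, -0.0077, 0.1902]
orientation: [-180.0, -0.0, 24.4]
force: [-0.4, 0.6, -2.1]
opening: 0.0218
gripper_force: 30.0
board xy 0.1276 -0.0004 r 0.1276 th -0.2 F -0.7 -0.1 -2.1 z 0.1902 rp [-180.   -0.] 15.55 0.0218
shift [-0.134   0.1877  0.0402] turnz 12.19 n 5.613912359299189
```

```bash
python3 -m pendant '[[-1,[-0.134,0.1877,0],[0,0,12.2]],[-1,[-0.134,0.1877,0],[0,0,12.2]],[-1,[-0.134,0.1877,0],[0,0,12.2]],[-1,[-0.134,0.1877,0],[0,0,12.2]],[-1,[-0.134,0.1877,0],[0,0,12.2]],[-1,[-0.134,0.1877,0],[0,0,12.2]],[-1,[-0.134,0.1877,0.04],[0,0,12.2]],[-1,[-0.134,0.1877,0.07],[0,0,12.2]],[-1,[-0.134,0.1877,0.07],[0,0,12.2]],[-1,[-0.134,0.1877,0.07],[0,0,12.2]]]'
python3 -c "
from h import *
im,p=shot('side');E=np.array([.5807,-.0075,.036]);print(proj(p,E));m=mask(im,18,35,110,80)
print([b for b in blobs(m,2) if abs(b[1][0]-proj(p,E)[0])<25 and abs(b[1][1]-proj(p,E)[1])<25])
go([.5367,-.234,.06],12.2)"
```

```text
clock: 16.38
tool_pos: [0.5353, -0.2341, 0.118]
orientation: [-179.9, 0.3, 12.2]
force: [0.6, 0.0, 0.2]
opening: 0.022
gripper_force: 30.0
[276.58497179 229.89320701]
[([275, 214, 26, 21, 61], [286.3, 223.3]), ([278, 224, 6, 7, 18], [279.9, 226.6]), ([301, 225, 2, 1, 2], [301.5, 225.0]), ([272, 228, 3, 4, 9], [272.8, 229.9]), ([296, 239, 6, 7, 20], [298.0, 241.4])]
shift [-0.0003 -0.0002  0.06  ] turnz 0.05 n 1.4387702607963153
```

```bash
python3 -m pendant '[[-1,[0,0,0.02],[0,0,0]],[-1,[0,0,0.02],[0,0,0]],[-1,[0,0,0.02],[0,0,0]],[-1,[0,0,0.02],[0,0,0]]]' >/dev/null
python3 -c "
from h import *
o=sensors.get_obs();print(o['force'],o['tool_pos'],o['orientation']);go([.5367,-.234,.0605],12.2)"
```

```text
[-0.42625869  0.24115899 -0.73219022] [ 0.5380359  -0.23398335  0.10157292] [ 1.79941922e+02 -9.69699471e-02  1.22628201e+01]
shift [-0.0013 -0.0003  0.0411] turnz 0.06 n 0.9854829740756231
```

```bash
python3 -m pendant '[[-1,[-0.001,0,0.01],[0,0,0]],[-1,[-0.001,0,0.02],[0,0,0]],[-1,[-0.001,0,0.03],[0,0,0]],[-1,[-0.001,0,0.035],[0,0,0]],[-1,[-0.001,0,0.038],[0,0,0]],[-1,[-0.001,0,0.040],[0,0,0]],[-1,[-0.001,0,0.040],[0,0,0]],[-1,[-0.001,0,0.040],[0,0,0]]]'
```

```text
clock: 17.43
tool_pos: [0.5362, -0.2343, 0.0598]
orientation: [180.0, -0.0, 12.2]
force: [-0.5, 0.6, 0.0]
opening: 0.0218
gripper_force: 30.0
```

```bash
python3 -m pendant '[[-1,[0,0,0.0005],[0,0,0]],[-1,[0,0,0.0005],[0,0,0]],[-1,[0,0,0.0005],[0,0,0]]]'
```

```text
clock: 17.68
tool_pos: [0.5363, -0.2343, 0.0597]
orientation: [180.0, -0.0, 12.2]
force: [-1.8, 1.5, 3.5]
opening: 0.0219
gripper_force: 30.0
```

Contact confirmed at 3.5 N. Releasing.

```bash
python3 -m pendant '[[0.6,[0,0,0],[0,0,0]],[0.6,[0,0,0],[0,0,0]],[0.6,[0,0,0],[0,0,0]],[0.6,[0,0,0],[0,0,0]],[0.6,[0,0,0],[0,0,0]],[0.6,[0,0,0],[0,0,0]],[0.6,[0,0,0],[0,0,0]],[0.6,[0,0,0],[0,0,0]],[0.6,[0,0,0],[0,0,0]],[0.6,[0,0,0],[0,0,0]]]'
python3 -m pendant '[[0.6,[0,0,-0.02],[0,0,0]],[0.6,[0,0,-0.05],[0,0,0]],[0.6,[0,0,-0.09],[0,0,0]],[0.6,[-0.04,0,-0.13],[0,0,0]],[0.6,[-0.06,0,-0.16],[0,0,0]],[0.6,[-0.06,0,-0.18],[0,0,0]],[0.6,[-0.06,0,-0.18],[0,0,0]],[0.6,[-0.06,0,-0.18],[0,0,0]]]'
python3 -c "
from h import *
im,p=shot('side');c1=cv2.resize(im[190:320,225:345,::-1],(400,433),interpolation=cv2.INTER_CUBIC)
im,p=shot('wrist');c2=cv2.resize(im[20:280,160:400,::-1],(400,433));cv2.imwrite('pics/f.png',np.hstack([c1,c2]))"
```

```text
clock: 18.52
tool_pos: [0.5361, -0.2343, 0.0593]
orientation: [180.0, -0.0, 12.2]
force: [-0.5, 1.1, -0.1]
opening: 0.0699
gripper_force: 0.0
clock: 19.18
tool_pos: [0.478, -0.2473, 0.2416]
orientation: [179.9, -0.3, 12.2]
force: [-0.1, 0.1, -0.7]
opening: 0.0706
gripper_force: 0.0
```

View pics/f.png

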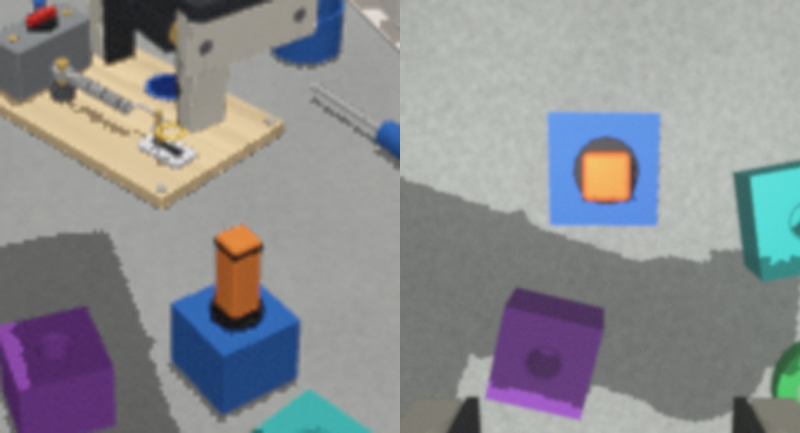

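The puller stands upright with its guard flat on the blue stand, at (237,310) in the left crop. The spring lies along the line to the post with its yellow eye just past it, at (170,132). The gripper touches nothing, so I am handing in.

```bash
python3 -c "
from plant import workorder
print(workorder.close_job())"
```

```text
the job is handed in; nothing more can be done
None
```

The spring is hung on the anchor post (peak stretch about 33 mm; highest force reading about 9.5 N), the puller is back upright and fully down in its blue stand, and the job was handed in at about 19 s; no verdict was returned.

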